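Seat the slicing disc on the vegetable slicer

ROBOT

A 6-joint arm with a two-finger parallel gripper is mounted at the origin on the work surface. World frame = base frame: x ahead of the robot, y to its left, z up, the work surface at z = 0. Lengths are in mm, angles in rad, forces in N, time in s.
With the tool pointing down it reaches from about 350 to 875 mm from the base axis. Payload 4.2 kg.
Tool frame: the origin (TCP) lies on the mounting face of the last link; the fingertips stand 173 mm ahead of it and the grasp point (between the pads) lies 155 mm ahead of it; z points along the fingers, y is the line along which they close (so a half turn about z gives the same grasp; the last joint's range is limited). The gripper opens to 85 mm and grips with 20 to 120 N. Pads are 22 mm wide; open, the fingers measure 114 mm over their backs; the gripper's body (76 mm by 85 mm) begins 54 mm behind the grasp point. The pads swing forward as they close: fully open they stand 13 mm farther back than shut.
Start: joints at [-0.865, 0.385, 0.008, 0, -1.194, -0.259], TCP at [270.063, -563.618, 404.712] pointing down, gripper open.
Joint ranges: [-3.14, 3.14], [-1.21, 2.06], [-1.07, 1.41], [-3.16, 2.05], [-2.99, -0.16], [-3.1, 3.1]. Speed limits (rad/s): [2.79, 2.79, 3.14, 3.14, 3.14, 3.14].

INTERFACE

Orientations are given as a unit quaternion [x, y, z, w].
In Python, from bench import arm gives the robot as it stands.
- The arm moves only by the tool carry_out, never from a script. Its argument "rows" is a list of rows, each a list of 7 numbers: the shift along the tool's x, y, z as a fraction of full scale, then the turn, a rotation vector about the tool's x, y, z as a fraction of full scale, then the opening, from -1 (shut) to 1 (fully open). A call has 1 to 12 rows; each row is the pose to reach, as a shift and turn from the pose commanded when the call began, along the tool's axes at that moment, turning the shorter way round; what a row does not reach only later rows make up. Full scale, the value 1, is 20 cm for a shift and pi rad for a turn. A row lasts 1/8 s, in which the tool goes at most 62.5 mm and 10.7 degrees, less where a joint would pass 70% of its speed; a pose out of reach is approached as far as the arm can. A call with a number of a shift or a turn outside -1 to 1 is refused whole. A call with a gripper value outside its range is refused whole. The fingers move at their own pace and stop on an object; the grip force is fixed at half the most. Time passes only in rows, so rows that repeat a pose let the fingers close. It gives the time, the measured TCP pose, the force, the opening and the grip force at its end, in the units of the state.
- arm.read_state(): the state, without advancing time (a new reading comes with each control period).
- arm.get_image(name): name is "scene" or "top" or "wrist"; returns (picture, depth): 400x640x3 uint8, red, green, blue; 400x640 float32, mm along the optical axis (not along the pixel's ray), 0 where there is no reading.
- arm.calibration(name): a dict with "mtx" (3x3 intrinsics, pixels), "cam_to_world" (4x4, takes a point from camera to world coordinates). Camera axes: x right, y up, looking along -z (the intrinsics and any distortion apply to the point x, -y, -z); pixel columns grow to the right and rows downward; lengths in mm; the calibration is good to about 2 mm. The wrist camera is an equidistant fisheye: a pixel r from the principal point sees the ray r / f radians off the axis. A picture is of the moment at which its call begins: read the wrist's pose just before it. calibration takes no time and is no camera call; for the wrist camera it gives the pose at the moment of the call.
- arm.job_done(): hands the job in; it is judged then, once.
The state is a dict: "clock": time; "joints": joint angles; "joint_vel": joint speeds; "joint_efforts": joint torques, N m; "position": TCP position; "ee_rot": TCP orientation; "contact_force": force on the tool from outside, world axes, zero at the start; "wrist_torque": the same for the moment, N m; "gripper_width": finger opening in mm; "grasp_force": force on a finger pad.
Only numpy, scipy, OpenCV 4.12 (cv2) and the standard library are available. Lean on these libraries where they do the work, as an engineer would, in place of code of your own. Each camera call takes 0.05 s, during which the arm holds its last target. There are 200 camera calls.

TASK

The slicing disc of the vegetable slicer sits loosely on its spindle, turned out of place. With a fingertip against its rib, turn the disc until the notch in its rim stands over the metal pin on the slicer's deck, then press down on the hub until the disc is fully home on the pin; take the hand away. Do not lift the disc or tip it over, and leave the bowl, mug, onion and knife where they are.

Things in the scene. Friction and masses are not known exactly. Their poses are not given: they have to be found in the camera images.
- slicer: Round motor base of a vegetable slicer, 210 mm across, aluminium with a black deck 80 mm above the table; fixed. Origin on its axis at the table top, z up, +x towards the pin. On the axis stands a vertical steel spindle 18 mm across, with a black rubber collar 76 mm across and a seat ring 100 mm across, 4 mm high, round it. The black dial low on its -x side has no part in the job.
- pin (a point): The metal pin on the deck: a round-topped radial bar 10 mm wide, from 61 to 97 mm from the axis, its top 13 mm above the deck; its outer 22 mm stays visible beyond the disc's rim. This point is on the bar's centre line 67 mm from the axis, 4 mm above the deck; it is where the notch point lies when the disc is seated. Axes as the slicer's.
- disc: White slicing disc, loose, about 0.22 kg: plate 150 mm across, 6 mm thick, with a round hub, one upright rib and two flat blades 1 mm high. Origin on its axis at the plate's underside, z up, +x towards the notch, the rib on -x. Starts level, underside 14 mm above the deck and 1 mm clear of the pin, notch 50 to 180 degrees from the pin either way. 1 to 2 N on the rib turns it; it stops with the push.
- collar (a joint): Rubber collar under the disc, stiff on the spindle; metres slid down, 0 at the start, 0.010 with the disc home. It holds the disc up by itself, slides down under 5 to 6 N on the hub and does not spring back. Unless the disc's notch is over the pin, the pin stops the disc. Fully home, the disc's underside is 4 mm above the deck, 10 mm lower than at the start.
- notch (a point): The open notch cut through the disc's rim: 16 mm wide with parallel sides, 17 mm deep (58 to 75 mm from the axis). This point is on its centre line, 67 mm from the axis, at the plate's underside. Axes as the disc's.
- hub_top (a point): Centre of the flat top of the disc's hub, which is 40 mm across and rises 30 mm above the plate's underside (24 mm above its upper face), on the disc's axis; inside it is a blind socket over the spindle with 1.5 mm play. The place to press.
- rib (a point): Upright rib on the disc's upper face, opposite the notch: 8 mm thick, radial from the hub to 68 mm from the axis, its top edge 28 mm above the plate's underside (22 mm above its upper face). This point is the middle of the top edge, 48 mm from the axis. Axes as the disc's. Push on either flat side.
- bowl: White mixing bowl, 250 mm across, 120 mm high, standing to the left (+y). Origin: centre of its underside. Leave alone.
- mug: White mug, 80 mm across, 90 mm high, beyond the slicer. Origin: centre of its underside. Leave alone.
- onion: Red onion, 66 mm across, 68 mm high, on the wooden chopping board (18 mm thick) to the right (-y). Origin: its underside. Leave alone.
- knife: Kitchen knife about 220 mm long lying on the board. Origin: between handle and blade, underside. Leave alone.
Not all that is in view belongs to the job. There is more than one size of the slicer; the one meant has the size given above.

How it is judged:
By the outcome, as a careful person would: the job done as asked, in the order asked, and still so for the second after the job is handed in, with the robot touching nothing.
It also fails if it takes over 54 s, if anything falls off the work surface, if the arm or the gripper's body presses on something with over 40 N, if the wrist force passes 120 N, or if a joint passes its speed limit or range.

## Working session

There is one attempt and no reset: what is moved stays moved. The work goes in short steps, Python scripts to look and compute and a tool call to move; the robot and the scene stay as the last step left them, time stands still between calls to the robot, and variables do not carry over. Pictures are saved under pics/ and viewed, at most 10 in all, crops included, and the job is handed in when it is done.

Besides the shell and the picture viewer there is one more tool, called by a JSON object that holds its "op" and its "data". carry_out: Moves the arm, as the interface text tells. Its arguments: {"type":"object","properties":{"rows":{"type":"array"}},"required":["rows"]}

```bash
mkdir -p pics; ls
python3 - <<'E'
from bench import arm
import cv2,numpy as np
s=arm.read_state(); print(s['clock'],s['position'],s['ee_rot'])
for n in('scene','top'):
    p,d=arm.get_image(n); cv2.imwrite(f'pics/{n}0.png',p[:,:,::-1]); np.save(n+'0',d)
    c=arm.calibration(n); print(n,c)
E
```

```text
pics
0.0 [ 269.97981203 -563.44998317  403.64499569] [-2.21447935e-01  9.75171610e-01  1.03175705e-03 -2.81301860e-04]
scene {'mtx': array([[483.15327633,   0.        , 325.45466413],
       [  0.        , 483.15327633, 211.53220662],
       [  0.        ,   0.        ,   1.        ]]), 'cam_to_world': array([[-7.32433232e-01, -4.80252655e-01,  4.82596051e-01,
         1.22440138e+03],
       [ 6.80668234e-01, -5.32385465e-01,  5.03245936e-01,
         7.79499555e+02],
       [ 1.52419261e-02,  6.97081849e-01,  7.16829533e-01,
         1.20165878e+03],
       [ 0.00000000e+00,  0.00000000e+00,  0.00000000e+00,
         1.00000000e+00]])}
top {'mtx': array([[490.39059123,   0.        , 315.79378585],
       [  0.        , 490.39059123, 203.88121295],
       [  0.        ,   0.        ,   1.        ]]), 'cam_to_world': array([[-1.38114164e-02,  9.94955663e-01, -9.93603189e-02,
         3.46760693e+02],
       [-9.99897194e-01, -1.41258698e-02, -2.46192592e-03,
         3.31698267e+00],
       [-3.85305807e-03,  9.93161014e-02,  9.95048474e-01,
         1.60248952e+03],
       [ 0.00000000e+00,  0.00000000e+00,  0.00000000e+00,
         1.00000000e+00]])}
```

View pics/scene0.png

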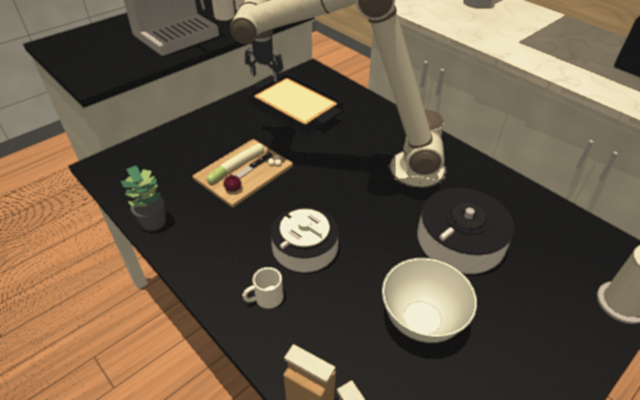

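View pics/top0.png

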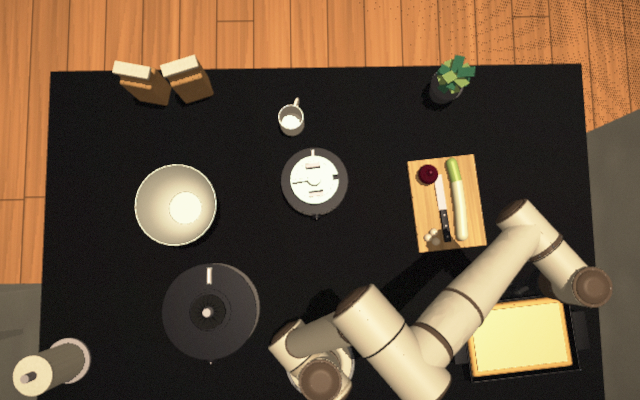

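The top view shows two slicers. The small one at (315,180) carries the white disc, and the larger one at (210,310) has no disc. The small one's pin is near (313,153), the notch near (336,177) and the rib near (297,182). The pale plate of the bowl at (185,207) and the mug are the only other white rounds. I choose (315,180), and check its size with a close crop.

```bash
cat > h.py <<'E'
import numpy as np,cv2
from bench import arm
def ray(n,uv):
    c=arm.calibration(n);M=c['cam_to_world'];K=c['mtx']
    uv=np.atleast_2d(uv).astype(float)
    d=np.c_[(uv[:,0]-K[0,2])/K[0,0],-(uv[:,1]-K[1,2])/K[1,1],-np.ones(len(uv))]
    return M[:3,3],d@M[:3,:3].T
def plane(n,uv,z):
    o,d=ray(n,uv); return o+d*((z-o[2])/d[:,2])[:,None]
def depthpt(n,uv,D):
    o,d=ray(n,uv); return o+d*D[:,None]
E
python3 - <<'E'
from h import *
p=cv2.imread('pics/top0.png');D=np.load('top0.npy')
cv2.imwrite('pics/crop1.png',cv2.resize(p[140:225,270:360],None,fx=6.5,fy=6.5,interpolation=cv2.INTER_CUBIC))
for n,box in(('top',(140,225,270,360)),('scene',(200,275,265,345))):
    p=cv2.imread(f'pics/{n}0.png');D=np.load(n+'0.npy');r0,r1,c0,c1=box
    m=np.zeros(p.shape[:2],np.uint8);m[r0:r1,c0:c1]=(p[r0:r1,c0:c1].min(2)>110)
    k,l,st,ce=cv2.connectedComponentsWithStats(m);i=1+st[1:,4].argmax()
    v,u=np.where(l==i);P=depthpt(n,np.c_[u,v],D[v,u]);print(n,st[i],'median z',np.percentile(P[:,2],[10,50,90]))
    cnt=cv2.findContours((l==i).astype(np.uint8),0,1)[0][0][:,0]
    h=cv2.convexHull(cnt)[:,0];W=plane(n,h,100)[:,:2].astype(np.float32)
    print('circle z=100',cv2.minEnclosingCircle(W), cv2.fitEllipse(W))
E
```

```text
top [ 290  149   49   55 1878] median z [ 93.11319477  98.55728527 111.34142491]
circle z=100 ((583.2084350585938, 11.3339262008667), 85.63734436035156) ((578.9140625, 11.374063491821289), (148.4524383544922, 168.35696411132812), 92.7820816040039)
scene [ 280  209   50   39 1453] median z [ 96.47901475 100.96363278 118.83175431]
circle z=100 ((588.1151733398438, 12.846968650817871), 91.20503997802734) ((585.3423461914062, 10.638020515441895), (152.83180236816406, 181.60076904296875), 98.65169525146484)
```

View pics/crop1.png

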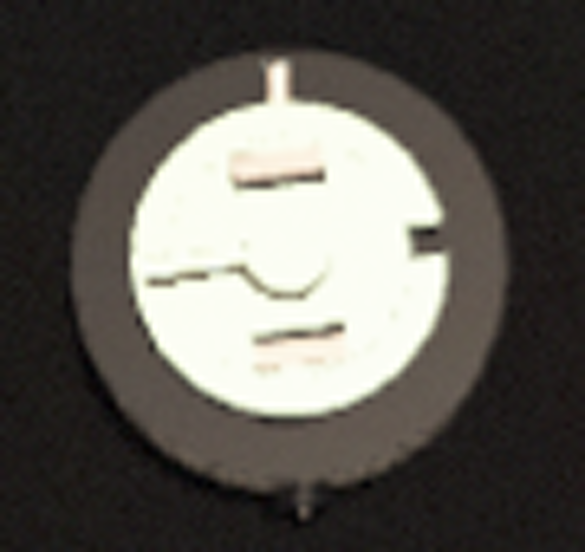

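The crop shows the pin as a pale bar at (278,82) pointing up, the notch at (430,239) on the right, and the rib to the left, about y=270. The disc has to turn counterclockwise by about 85–90°. Next I'll compute angles and a hover pose.

Run:
```python
from h import *
from scipy.spatial.transform import Rotation as R
px=lambda a:np.array(a)/6.5+[269.6,139.6]
c=plane('top',px((289,257)),100)[0];pin=plane('top',px((278,82)),93)[0];no=plane('top',px((430,239)),100)[0]
a=lambda p:np.degrees(np.arctan2(*(p-c)[1::-1]))
print(c,pin,no,a(pin),a(no),np.linalg.norm((pin-c)[:2]),np.linalg.norm((no-c)[:2]))
s=arm.read_state();r=R.from_quat(s['ee_rot']);print(r.as_matrix().round(3))
t=np.array([c[0]-0,c[1],400]);print('shift/200',r.inv().apply(t-s['position'])/200)
w=arm.calibration('wrist');M=w['cam_to_world'];print(w['mtx'],'cam in tool',r.inv().apply(M[:3,3]-s['position']),(r.inv().as_matrix()@M[:3,:3]).round(3))
```

```text
[573.81293397  11.33192204 100.        ] [659.95833337  15.51526616  93.        ] [581.50512264 -55.93757593 100.        ] 2.780181169447307 -83.47662839521728 86.24691418221228 67.70786603566786
[[-0.902 -0.432 -0.001]
 [-0.432  0.902  0.002]
 [ 0.     0.002 -1.   ]]
shift/200 [-2.61151143  1.9358975   0.02213797]
[[309.70691629   0.         315.2561299 ]
 [  0.         309.70691629 200.98728894]
 [  0.           0.           1.        ]] cam in tool [75.94287702 -0.44475386 30.84506207] [[-0.001  0.954  0.3  ]
 [ 1.     0.001 -0.001]
 [-0.001  0.3   -0.954]]
```

{"op": "carry_out", "data": {"rows": [[-0.94,0.71,0,0,0,0,-1],[-0.94,0.71,0,0,0,0,-1],[-0.94,0.71,0,0,0,0,-1],[-0.94,0.71,0,0,0,0,-1],[-0.94,0.71,0,0,0,0,-1]]}}

```text
clock: 0.72
position: [379.2, -351.9, 404.7]
ee_rot: [-0.224, 0.975, 0.0, 0.0]
contact_force: [-1.0, -0.5, -0.1]
gripper_width: 0.0
grasp_force: 0.0
```

{"op": "carry_out", "data": {"rows": [[-0.94,0.71,0,0,0,0,-1],[-0.94,0.71,0,0,0,0,-1],[-0.94,0.71,0,0,0,0,-1],[-0.94,0.71,0,0,0,0,-1],[-0.94,0.71,0,0,0,0,-1]]}}

```text
clock: 1.35
position: [487.6, -143.4, 404.3]
ee_rot: [-0.223, 0.975, 0.0, -0.0]
contact_force: [0.3, -0.4, 0.4]
gripper_width: -0.0
grasp_force: 0.0
```

{"op": "carry_out", "data": {"rows": [[-0.94,0.71,0.12,0,0,0.11,-1],[-0.94,0.71,0.12,0,0,0.11,-1],[-0.94,0.71,0.12,0,0,0.11,-1],[-0.94,0.71,0.12,0,0,0.11,-1],[-0.94,0.71,0.12,0,0,0.11,-1],[-0.94,0.71,0.12,0,0,0.11,-1],[-0.94,0.71,0.12,0,0,0.11,-1]]}}

```text
clock: 2.22
position: [594.3, 62.5, 381.0]
ee_rot: [-0.05, 0.999, -0.0, -0.0]
contact_force: [-0.5, 0.9, 0.3]
gripper_width: 0.3
grasp_force: 0.0
```

```bash
cat >> h.py <<'E'
def wcast(uv,z,M=None):
    c=arm.calibration('wrist');M=c['cam_to_world'] if M is None else M;K=c['mtx']
    uv=np.atleast_2d(uv).astype(float);q=(uv-K[:2,2])/K[0,0];t=np.linalg.norm(q,axis=1)
    s=np.sinc(t/np.pi)[:,None]
    d=np.c_[q[:,:1]*s,-q[:,1:]*s,-np.cos(t)]@M[:3,:3].T
    return M[:3,3]+d*((z-M[2,3])/d[:,2])[:,None]
E
python3 - <<'E'
from h import *
s=arm.read_state();print(s['clock'],s['position'],s['ee_rot'],s['joints'],s['contact_force'],s['gripper_width'])
np.save('M1',arm.calibration('wrist')['cam_to_world'])
p,d=arm.get_image('wrist');cv2.imwrite('pics/w1.png',p[:,:,::-1]);np.save('w1',d)
E
```

```text
2.225 [594.27582781  62.51231732 380.97152111] [-4.95200502e-02  9.98773128e-01 -4.44630757e-05 -2.75648122e-05] [ 3.75537576e-01  3.55611707e-01 -9.81487383e-02  7.40811202e-05
 -1.11711659e+00 -1.84728575e+00] [-0.51123209  0.94539868  0.27877155] 0.2715107980740226
```

View pics/w1.png

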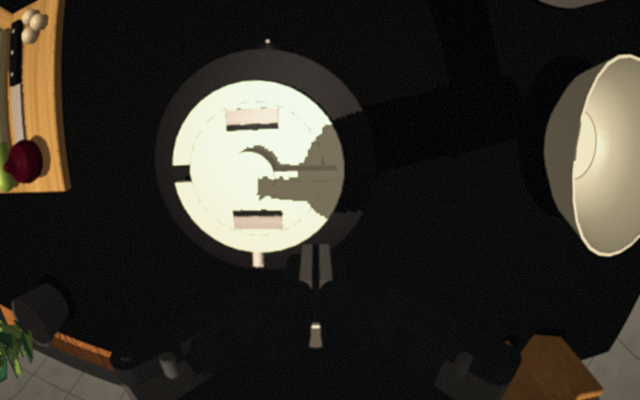

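The wrist view shows the disc centred near (259,166). The notch is on the left at (182,173), the pin at the bottom at (258,259), and the rib runs right along v≈172 to u≈338, edged by its shadow. The shut fingers hang at (316,265).

Run:
```python
from h import *
p=cv2.imread('pics/w1.png');M=np.load('M1.npy')
m=(p.min(2)>150).astype(np.uint8);m[:,:150]=0;m[:,360:]=0;m[254:]=0;m[:70]=0
k,l,st,ce=cv2.connectedComponentsWithStats(m);i=1+st[1:,4].argmax()
cnt=cv2.findContours((l==i).astype(np.uint8),0,1)[0][0][:,0]
W=wcast(cnt,100,M)[:,:2]
# circle fit with trimming
sel=np.abs(np.linalg.norm(W-W.mean(0),axis=1)-75)<12
for _ in range(6):
    A=np.c_[2*W[sel],np.ones(sel.sum())];x=np.linalg.lstsq(A,(W[sel]**2).sum(1),rcond=None)[0];c=x[:2];r=np.sqrt(x[2]+c@c)
    sel=np.abs(np.linalg.norm(W-c,axis=1)-r)<1.5
print('c',c,'r',r,sel.sum())
pin=wcast([[258.5,259]],93,M)[0,:2];no=wcast([[181,173]],100,M)[0,:2];rib=wcast([[337,172]],122,M)[0,:2]
for n,q in(('pin',pin),('notch',no),('rib',rib)): print(n,q,np.degrees(np.arctan2(*(q-c)[::-1])),np.hypot(*(q-c)))
x,y,w,h=225,55,175,240
cv2.imwrite('pics/w1c.png',cv2.resize(p[130:280,160:350],None,fx=4,fy=4,interpolation=cv2.INTER_CUBIC))
```

```text
c [575.54140566   9.09226274] r 74.40040384565617 367
pin [661.70990084  15.08851185] 3.9806523063393486 86.37687517295956
notch [582.80910237 -57.31925495] -83.75472925830108 66.8080017455211
rib [565.65781116  76.10751526] 98.38966034450992 67.74016172813107
```

View pics/w1c.png

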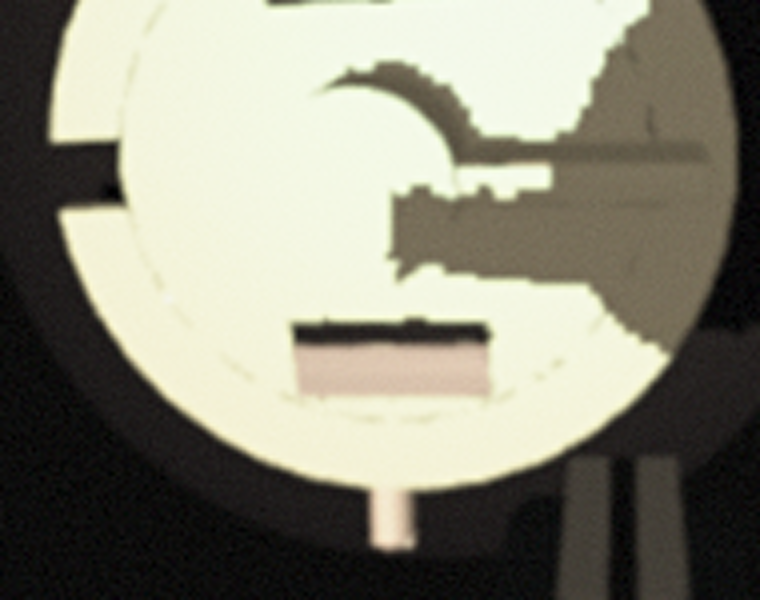

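Radii and size match the text (disc radius 74.4, notch 66.8, pin mid-length 86 mm), and both views agree to about 2 mm. The turn needed is about 87° counterclockwise. I'll lower beside the rib and close most of the gap.

{"op": "carry_out", "data": {"rows": [[0,0,0.25,0,0,0,-1],[0,0,0.4,0,0,0,-1],[0,0,0.45,0,0,0,-1],[0,0,0.5,0,0,0,-1],[0,0,0.5,0,0,0,-1],[0.02,0,0.5,0,0,0,-1],[0.04,0,0.5,0,0,0,-1],[0.04,0,0.5,0,0,0,-1]]}}

```text
clock: 3.28
position: [586.4, 63.5, 281.3]
ee_rot: [-0.051, 0.999, 0.0, 0.0]
contact_force: [0.3, -0.2, -0.6]
gripper_width: -0.0
grasp_force: 0.0
```

Run:
```python
from h import *
from scipy.spatial.transform import Rotation as R
s=arm.read_state();r=R.from_quat(s['ee_rot']);print(s['position'],s['contact_force'])
C=r.inv().apply(np.array([575,10,s['position'][2]])-s['position']);C[2]=0;print('C',C)
for a in range(5,95,5):
    q=C-R.from_euler('z',-a,degrees=True).apply(C);print(a,(q/200).round(3)[:2],round(-a/180,3))
p,d=arm.get_image('wrist');cv2.imwrite('pics/w2.png',p[:,:,::-1])
```

```text
[586.36080358  63.46992677 281.28496397] [ 0.27934475 -0.20555351 -0.6399409 ]
C [ 16.71818651 -52.04423702   0.        ]
5 [0.023 0.006] -0.028
10 [0.046 0.011] -0.056
15 [0.07  0.013] -0.083
20 [0.094 0.013] -0.111
25 [0.118 0.011] -0.139
30 [0.141 0.007] -0.167
35 [0.164 0.001] -0.194
40 [ 0.187 -0.007] -0.222
45 [ 0.208 -0.017] -0.25
50 [ 0.229 -0.029] -0.278
55 [ 0.249 -0.042] -0.306
60 [ 0.267 -0.058] -0.333
65 [ 0.284 -0.074] -0.361
70 [ 0.3   -0.093] -0.389
75 [ 0.313 -0.112] -0.417
80 [ 0.325 -0.133] -0.444
85 [ 0.336 -0.154] -0.472
90 [ 0.344 -0.177] -0.5
```

View pics/w2.png

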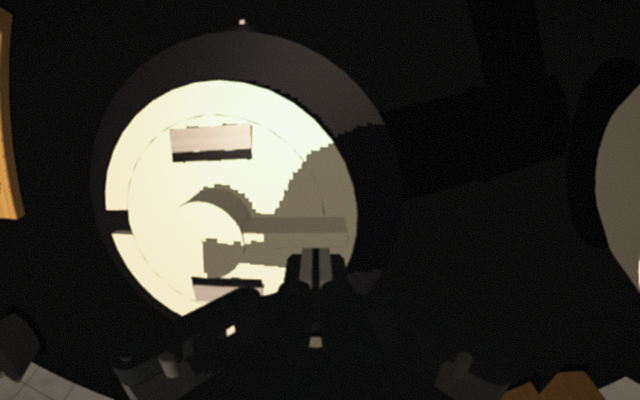

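The fingertips at (316,255) are beside the rib (u 245–348, v≈228), with a small gap on the pin side. I'll sweep 60° about the disc's axis.

{"op": "carry_out", "data": {"rows": [[0.023,0.006,0,0,0,-0.028,-1],[0.046,0.011,0,0,0,-0.056,-1],[0.07,0.013,0,0,0,-0.083,-1],[0.094,0.013,0,0,0,-0.111,-1],[0.118,0.011,0,0,0,-0.139,-1],[0.141,0.007,0,0,0,-0.167,-1],[0.164,0.001,0,0,0,-0.194,-1],[0.187,-0.007,0,0,0,-0.222,-1],[0.208,-0.017,0,0,0,-0.25,-1],[0.229,-0.029,0,0,0,-0.278,-1],[0.249,-0.042,0,0,0,-0.306,-1],[0.267,-0.058,0,0,0,-0.333,-1]]}}

```text
clock: 4.82
position: [534.8, 46.6, 281.0]
ee_rot: [-0.544, 0.839, -0.0, 0.001]
contact_force: [0.3, 0.3, -0.6]
gripper_width: 0.1
grasp_force: 0.3
```

```bash
cat > look.py <<'E'
import sys
from h import *
from scipy.spatial.transform import Rotation as R
s=arm.read_state();print(s['clock'],s['position'],s['ee_rot'],s['contact_force'])
p,d=arm.get_image('wrist');cv2.imwrite(f'pics/{sys.argv[1]}.png',p[:,:,::-1]);np.save('M_'+sys.argv[1],arm.calibration('wrist')['cam_to_world'])
t,_=arm.get_image('top');cv2.imwrite(f'pics/{sys.argv[1]}t.png',cv2.resize(t[140:225,270:360,::-1],None,fx=6.5,fy=6.5,interpolation=cv2.INTER_CUBIC))
E
python3 look.py w3
```

```text
4.825 [534.83836027  46.63707545 281.00277466] [-5.44031726e-01  8.39064445e-01 -1.05994760e-04  5.71625740e-04] [ 0.32649177  0.34262621 -0.62588418]
```

View pics/w3.png

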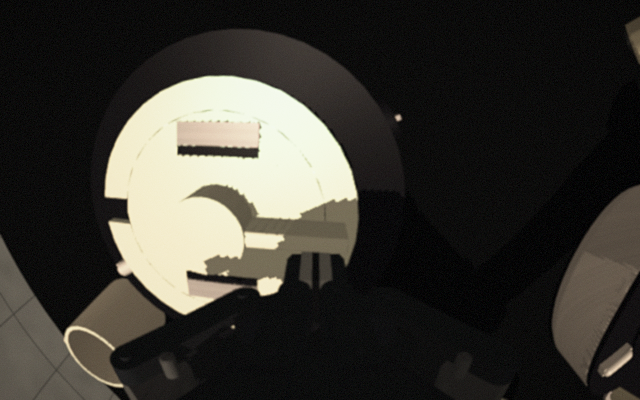

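The disc has turned with the finger. The notch is now at (117,207), the pin at (124,268) to its lower left, and the mug is clear at (90,345). I'll measure the remaining angle.

Run:
```python
from h import *
from scipy.spatial.transform import Rotation as R
M=np.load('M_w3.npy');s=arm.read_state();r=R.from_quat(s['ee_rot'])
c=np.array([575.3,9.5])
for n,uv,z in(('pin',(124,268),93),('notch',(118,207.5),100)):
    q=wcast([uv],z,M)[0,:2];print(n,q,np.degrees(np.arctan2(*(q-c)[::-1])),np.hypot(*(q-c)))
C=r.inv().apply(np.array([*c,s['position'][2]])-s['position']);C[2]=0;print('C',C)
for a in range(4,44,4):
    q=C-R.from_euler('z',-a,degrees=True).apply(C);print(a,(q/200).round(3)[:2],round(-a/180,3))
```

```text
pin [661.89246802  11.9885431 ] 1.6461452829432532 86.62821921224565
notch [632.06687983 -24.77903117] -31.125938127794292 66.31387957400241
C [ 16.91585826 -52.24915524   0.        ]
4 [0.018 0.005] -0.022
8 [0.037 0.009] -0.044
12 [0.056 0.012] -0.067
16 [0.075 0.013] -0.089
20 [0.094 0.013] -0.111
24 [0.114 0.012] -0.133
28 [0.133 0.009] -0.156
32 [0.151 0.005] -0.178
36 [ 0.17 -0.  ] -0.2
40 [ 0.188 -0.007] -0.222
```

{"op": "carry_out", "data": {"rows": [[0.018,0.005,0,0,0,-0.022,-1],[0.037,0.009,0,0,0,-0.044,-1],[0.056,0.012,0,0,0,-0.067,-1],[0.075,0.013,0,0,0,-0.089,-1],[0.094,0.013,0,0,0,-0.111,-1],[0.114,0.012,0,0,0,-0.133,-1],[0.133,0.009,0,0,0,-0.156,-1],[0.142,0.007,0,0,0,-0.167,-1],[0.142,0.007,0,0,0,-0.167,-1]]}}

```text
clock: 6.05
position: [521.9, 21.2, 280.9]
ee_rot: [0.741, -0.671, 0.0, -0.0]
contact_force: [-0.2, 0.4, 0.5]
gripper_width: 0.2
grasp_force: 0.0
```

```bash
python3 look.py w4; python3 -c "
import cv2;p=cv2.imread('pics/w4.png');cv2.imwrite('pics/w4c.png',cv2.resize(p[60:330,80:400],None,fx=2.2,fy=2.2,interpolation=cv2.INTER_CUBIC))"
```

```text
6.05 [521.94100329  21.24321059 280.85020524] [ 7.41431562e-01 -6.71028468e-01  1.21333126e-04 -1.37114108e-04] [-0.2215513   0.37689433  0.49798861]
```

View pics/w4c.png

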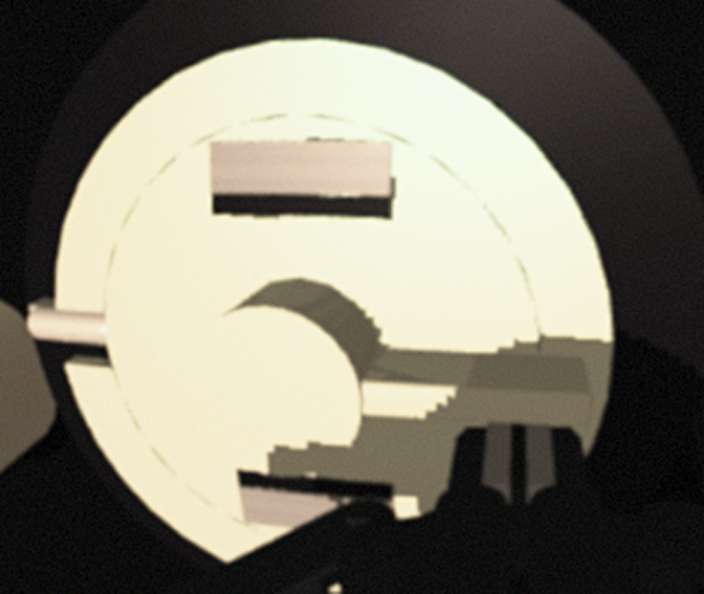

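In this view the pin (crop 30–105, 308–345) lies inside the notch, whose edges are near v≈308 and 358, so it looks nearly aligned. I'll measure with parallax included.

Run:
```python
from h import *
M=np.load('M_w4.npy');c=np.array([575.3,9.5]);p=cv2.imread('pics/w4.png')
f=lambda x,y:(80+x/2.2,60+y/2.2)
def show(n,uv,z):
    q=wcast([uv],z,M)[0,:2];print(n,q.round(1),'ang',np.degrees(np.arctan2(*(q-c)[::-1])).round(2),np.hypot(*(q-c)).round(1))
    return q
show('notch up-edge rim',f(57,305),100);show('notch lower rim',f(66,360),100)
show('notch lower in',f(105,366),100)
show('pin tip up',f(34,306),90);show('pin tip low',f(30,335),90);show('pin mid',f(66,322),93);show('pin mid in',f(95,325),93)
print(p[185:235,112:126].max(2)[:, ::3].T)
d=arm.get_image('wrist')[1]
for v in range(190,230,2):print(v,d[v,118:128:3].round(0))
print(M[:3,3])
```

```text
notch up-edge rim [651.1   2.8] ang -5.07 76.1
notch lower rim [650.2  18.9] ang 7.14 75.4
notch lower in [636.2  18.8] ang 8.71 61.6
pin tip up [668.6   7.9] ang -1.0 93.3
pin tip low [671.9  17.4] ang 4.7 96.9
pin mid [653.9  10.3] ang 0.61 78.6
pin mid in [643.1  10.1] ang 0.49 67.8
[[243 244 244 243 243 243 244 244 244 243 243 243 244 244 242 237 217 197
  205 224 232 239 242 243 243 241 237 233 229 198 124  52  21  15  25  17
   30  54  88 137 202 242 246 246 246 244 243 242 228 190]
 [243 244 244 244 243 244 243 243 244 243 243 244 244 244 244 240 222 199
  201 219 232 237 242 244 243 242 238 235 233 208 143  63  26  22  23  29
   58  87 106 128 183 234 244 244 243 243 243 244 244 244]
 [244 244 244 244 244 244 244 244 244 244 243 243 243 244 244 243 228 197
  197 217 229 235 241 243 244 242 240 236 234 213 155  81  33  22  22  24
   44  78 106 123 156 217 244 245 244 243 243 243 244 243]
 [244 244 244 244 244 244 244 244 244 244 245 244 244 244 244 241 231 202
  199 211 229 235 240 244 244 243 241 236 233 221 178 109  47  23  22  22
   38  73 104 114 132 194 240 245 245 243 244 243 243 244]
 [245 244 245 244 244 243 244 244 245 246 244 244 244 244 245 243 234 208
  198 208 228 235 240 243 245 244 240 237 234 225 191 131  62  20  20  22
   33  66 102 114 120 179 236 244 245 244 243 244 244 245]]
190 [155. 156. 156. 156.]
192 [155. 156. 156. 155.]
194 [157. 157. 156. 156.]
196 [157. 157. 156. 157.]
198 [156. 157. 158. 156.]
200 [156. 157. 157. 158.]
202 [167. 168. 170. 168.]
204 [167. 167. 167. 167.]
206 [166. 166. 166. 168.]
208 [167. 166. 167. 167.]
210 [166. 167. 166. 167.]
212 [168. 168. 167. 167.]
214 [168. 168. 168. 168.]
216 [182. 182. 181. 171.]
218 [182. 182. 182. 182.]
220 [181. 183. 183. 182.]
222 [183. 183. 183. 183.]
224 [164. 166. 166. 166.]
226 [163. 162. 162. 163.]
228 [163. 161. 163. 162.]
[530.71951467 -55.28457737 249.97151131]
```

Run:
```python
from h import *
M=np.load('M_w4.npy');p=cv2.imread('pics/w4.png').max(2).astype(float)
def edge(u,v0,v1,thr=130):
    col=p[v0:v1,u];i=np.where((col[:-1]-thr)*(col[1:]-thr)<0)[0]
    return [round(v0+k+(thr-col[k])/(col[k+1]-col[k]),1) for k in i]
for u in (97,99,101,103,110,113,116,119,122,125):
    e=edge(u,190,232);print(u,e)
    if u<105 and len(e)>1: a,b=wcast([(u,e[0])],86.1,M)[0],wcast([(u,e[1])],89.9,M)[0];print('  pin',a[:2].round(1),b[:2].round(1))
    if u>=110: 
        b=wcast([(u,e[0])],89.9,M)[0]; q=wcast([(u,e[1]+1)],100,M)[0]; w=wcast([(u,201)],100,M)[0]; print('  pin y0',b[0].round(1),b[1]-4.64,'notch +y edge',q[:2].round(1),'-y',w[:2].round(1))
```

```text
97 [np.float64(198.5), np.float64(213.4)]
  pin [670.4   8.9] [668.9  17.9]
99 [np.float64(199.2), np.float64(213.6)]
  pin [668.6   9.2] [667.   17.9]
101 [np.float64(199.3), np.float64(213.8)]
  pin [666.8   9.1] [665.2  17.8]
103 [np.float64(199.5), np.float64(214.0)]
  pin [664.9   9. ] [663.4  17.7]
110 [np.float64(214.8), np.float64(224.2), np.float64(230.0)]
  pin y0 657.2 12.89093229871525 notch +y edge [650.3  19.9] -y [647.9   4. ]
113 [np.float64(215.0), np.float64(223.8)]
  pin y0 654.6 12.72047879687306 notch +y edge [647.8  19.3] -y [645.5   3.7]
116 [np.float64(215.2), np.float64(224.0)]
  pin y0 652.0 12.553711365895616 notch +y edge [645.3  19.1] -y [643.1   3.5]
119 [np.float64(215.4), np.float64(224.4)]
  pin y0 649.5 12.390521186890844 notch +y edge [643.   19.1] -y [640.8   3.3]
122 [np.float64(215.8), np.float64(224.9)]
  pin y0 647.0 12.369455228040657 notch +y edge [640.6  19.1] -y [638.4   3. ]
125 [np.float64(216.2), np.float64(225.3)]
  pin y0 644.5 12.350483716225519 notch +y edge [638.3  19.1] -y [636.2   2.8]
```

The notch centre is about 1 mm (1°) short of the pin's centre line, and the play is ±3 mm. I'll give a small nudge, back off sideways and lift clear.

{"op": "carry_out", "data": {"rows": [[0.004,0,0,0,0,-0.004,-1],[0.004,0,0,0,0,-0.004,-1],[-0.03,0,0,0,0,-0.004,-1],[-0.06,0,0,0,0,-0.004,-1],[-0.06,0,-0.1,0,0,-0.004,-1],[-0.06,0,-0.2,0,0,-0.004,-1],[0.09,-0.26,-0.25,0,0,-0.004,-1],[0.09,-0.26,-0.25,0,0,-0.004,-1],[0.09,-0.26,-0.25,0,0,-0.004,-1]]}}

```text
clock: 7.32
position: [574.9, 8.7, 330.0]
ee_rot: [0.746, -0.666, -0.001, 0.001]
contact_force: [-1.1, 0.6, 0.3]
gripper_width: 0.0
grasp_force: 0.0
```

```bash
python3 look.py w5; python3 -c "
import cv2;p=cv2.imread('pics/w5.png');cv2.imwrite('pics/w5c.png',cv2.resize(p[60:360,40:420],None,fx=2,fy=2,interpolation=cv2.INTER_CUBIC))"
```

```text
7.325 [574.91738872   8.65694381 329.96793669] [ 7.45970412e-01 -6.65978530e-01 -6.38392573e-04  5.78864533e-04] [-1.08214482  0.63155449  0.27888817]
```

View pics/w5c.png

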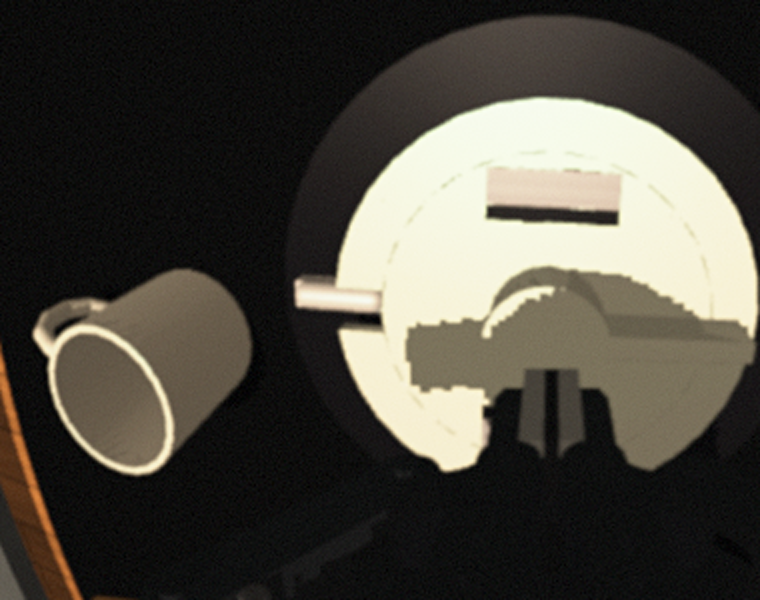

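The disc is level, with the pin (crop 295–380, 280–308) inside the notch (v≈288–330), and the fingers are above the hub. I'll check the numbers once more before pressing.

Run:
```python
from h import *
from scipy.spatial.transform import Rotation as R
M=np.load('M_w5.npy');p=cv2.imread('pics/w5.png').max(2).astype(float)
np.set_printoptions(linewidth=200)
# resample the image along world y at fixed x: profile on z=100 (notch edges) and z=90 (pin)
K=arm.calibration('wrist')['mtx']
def proj(P):
    q=(np.asarray(P)-M[:3,3])@M[:3,:3];d=np.array([q[0],-q[1],-q[2]]);t=np.arctan2(np.hypot(*d[:2]),d[2]);return K[:2,2]+K[0,0]*t*d[:2]/np.hypot(*d[:2])
ys=np.arange(-4,28,1.)
print('y',ys.astype(int))
for x,z in((641,100),(647,100),(641,89),(647,89),(660,88),(667,88)):
    uv=np.array([proj((x,y,z)) for y in ys],np.float32)
    print(x,z,cv2.remap(p.astype(np.float32),uv[None,:,0],uv[None,:,1],1)[0].astype(int))
s=arm.read_state();r=R.from_quat(s['ee_rot']);print(r.inv().apply([575.3-s['position'][0],10-s['position'][1],0])/200,M[:3,3])
```

```text
y [-4 -3 -2 -1  0  1  2  3  4  5  6  7  8  9 10 11 12 13 14 15 16 17 18 19 20 21 22 23 24 25 26 27]
641 100 [247 247 247 247 246 246 246 246 240 227 232 242 247 248 244 237 220 138  36  11  11  28  73 119 180 238 246 247 247 247 246 246]
647 100 [247 246 247 247 247 246 246 246 243 228 227 239 247 247 244 240 224 162  66  26  24  33  61  92 142 233 248 247 247 247 247 247]
641 89 [246 246 247 246 246 246 247 247 246 246 247 246 238 222 226 239 244 244 239 233 215 146  53  18   8  19  49  98 138 198 240 247]
647 89 [246 247 247 246 246 247 247 247 246 246 247 246 240 228 230 241 246 248 244 241 233 198 110  28  19  26  43  81 116 179 234 247]
660 88 [ 27  28  28  26  25  29  28  25  30  53  86 102 127 168 205 228 241 245 247 245 240 232 193 108  34  22  23  23  26  23  23  23]
667 88 [ 28  27  26  24  25  25  23  27  25  36  68  91 108 152 194 223 238 244 246 245 242 236 207 131  52  21  21  23  24  22  24  25]
[-5.26301296e-03 -4.66054523e-03 -7.57482358e-06] [584.38585205 -67.65548737 299.20001049]
```

Notch centre y≈12.7 and pin y≈12.7, so they are aligned. Pressing on the hub, slowly.

{"op": "carry_out", "data": {"rows": [[-0.005,-0.005,0.1,0,0,0,-1],[-0.005,-0.005,0.145,0,0,0,-1],[-0.005,-0.005,0.16,0,0,0,-1],[-0.005,-0.005,0.17,0,0,0,-1],[-0.005,-0.005,0.18,0,0,0,-1],[-0.005,-0.005,0.19,0,0,0,-1],[-0.005,-0.005,0.195,0,0,0,-1],[-0.005,-0.005,0.2,0,0,0,-1],[-0.005,-0.005,0.2,0,0,0,-1]]}}

```text
clock: 8.55
position: [576.0, 9.8, 292.5]
ee_rot: [0.746, -0.666, 0.0, -0.0]
contact_force: [-3.3, 0.7, 6.4]
gripper_width: -0.1
grasp_force: 3.3
```

{"op": "carry_out", "data": {"rows": [[0,0,0.01,0,0,0,-1],[0,0,0.015,0,0,0,-1],[0,0,0.02,0,0,0,-1],[0,0,0.025,0,0,0,-1],[0,0,0.03,0,0,0,-1],[0,0,0.03,0,0,0,-1]]}}

```text
clock: 9.3
position: [576.0, 9.8, 287.5]
ee_rot: [0.746, -0.665, 0.0, -0.0]
contact_force: [-5.4, 1.8, 10.7]
gripper_width: -0.3
grasp_force: 5.6
```

{"op": "carry_out", "data": {"rows": [[0,0,0.01,0,0,0,-1],[0,0,0.02,0,0,0,-1],[0,0,0.03,0,0,0,-1],[0,0,0.03,0,0,0,-1]]}}

```text
clock: 9.8
position: [575.8, 10.0, 287.3]
ee_rot: [0.747, -0.665, 0.002, -0.001]
contact_force: [-16.3, 4.5, 37.9]
gripper_width: 0.3
grasp_force: 19.3
```

There is a hard stop at tip z≈114, which is the height of the seated hub top. I'll retract straight up and check.

{"op": "carry_out", "data": {"rows": [[0,0,-0.06,0,0,0,-1],[0,0,-0.12,0,0,0,-1],[0,0,-0.3,0,0,0,-1],[0,0,-0.5,0,0,0,-1],[-0.4,0,-0.6,0,0,0,-1],[-0.4,0,-0.6,0,0,0,-1],[-0.4,0,-0.6,0,0,0,-1],[-0.4,0,-0.6,0,0,0,-1]]}}

```text
clock: 10.8
position: [567.1, 88.6, 397.7]
ee_rot: [0.746, -0.666, -0.0, 0.001]
contact_force: [-0.5, 0.2, 0.4]
gripper_width: 0.1
grasp_force: 0.0
```

```bash
python3 look.py w6
python3 - <<'E'
from h import *
p,d=arm.get_image('wrist');M=arm.calibration('wrist')['cam_to_world'];K=arm.calibration('wrist')['mtx']
v,u=np.mgrid[0:400,0:640];q=np.c_[u.ravel()-K[0,2],v.ravel()-K[1,2]]/K[0,0];t=np.linalg.norm(q,axis=1);t[t==0]=1e-9
dd=np.c_[q[:,:1]*(np.tan(t)/t)[:,None],-q[:,1:]*(np.tan(t)/t)[:,None],-np.ones(len(t))]
P=(M[:3,3]+(dd*d.ravel()[:,None])@M[:3,:3].T);ok=(t<1.2)&(d.ravel()>0);P=P[ok]
W=p.reshape(-1,3)[ok].min(1)
rr=np.hypot(P[:,0]-575.3,P[:,1]-10);a=np.degrees(np.arctan2(P[:,1]-10,P[:,0]-575.3))
for n,m in(('hub',rr<15),('deck',(rr>82)&(rr<98)&(abs(a-3)>15))): print(n,m.sum(),np.median(P[m,2]))
for a0 in range(-180,180,45):
    m=(rr>55)&(rr<70)&(abs(a-a0-20)<10);print(a0+20,m.sum(),np.median(P[m,2]).round(1) if m.any() else '')
pin=(rr>80)&(rr<94)&(abs(a-2.5)<1.5);print('pin',np.median(P[pin,2]))
cv2.imwrite('pics/w6c.png',np.hstack([cv2.resize(p[40:340,100:500,::-1],(400,300)),cv2.resize(cv2.imread('pics/w6t.png'),(320,300))]))
E
```

```text
10.8 [567.09263215  88.61661295 397.70850422] [ 7.46047059e-01 -6.65892282e-01 -4.64270963e-04  1.01948293e-03] [-0.51499473  0.17095677  0.39877309]
hub 1067 114.10395199275303
deck 19902 282.760310259269
-160 383 90.2
-115 391 90.0
-70 388 90.0
-25 390 90.0
20 386 90.1
65 397 90.1
110 5749 307.1
155 385 90.2
pin 92.73849453861277
```

View pics/w6c.png

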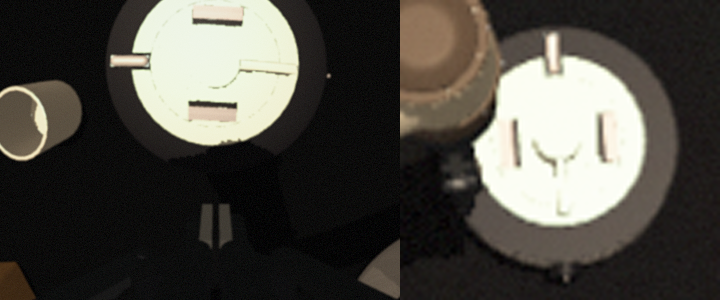

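The disc sits level with its plate top at z=90, 10 mm lower than at the start. The hub is at 114, the pin stands through the notch at crop (140,61), and the hand is clear. Handing in.

```bash
python3 -c "
from bench import arm
print(arm.job_done())"
```

```text
the job is handed in; nothing more can be done
None
```

The disc is turned so its notch stands over the pin and is pressed fully home (plate level, 10 mm lower than at the start), the hand is clear, and the job was handed in at about 11 s.

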